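# Pull a plug-in relay from its socket

## Task

The taller of the two plug-in relays has failed. Take it by its housing and, while it is still seated, rock it gently a few degrees to the left and then to the right along its socket, never far over, until it works loose; then lift it out and stand it upright on its blades in the white weighing dish. Leave the low relay plugged in as it is.

Things in the scene. Friction and masses are not known exactly. Their poses are not given: they have to be found in the camera images.
- relay_tall: Tall relay: white housing, black foot, 30 (x) by 40 (y) by 55 mm high, about 90 g. Origin: centre of its top, z up. Under it two brass blades 20 (x) by 5 by 12 mm at y = +-13 mm; tips 67 mm below the origin. Starts in socket, axes parallel. Each blade is gripped with about 15 N; leaning 5 to 10 degrees along y about a lower housing edge (y = +-20, z = -55 mm) draws one blade at a time.
- socket: Socket of the tall relay, fixed: grey block 44 (x) by 52 mm (y), top 30 mm high; terminal steps at its y ends, 22 mm high; foot plate 50 by 100 mm. Origin: centre of its underside; x away from the robot, y to its left (within 20 degrees), z up. Seated, the relay's origin is at (0, 0, 85 mm) here; leaning left moves its top to +y, right to -y. Raised 12 mm, the blades are out.
- relay_low: The other relay, to be left alone: same 30 by 40 mm footprint, but its housing is only 34 mm high. Origin: centre of its top, 64 mm above the worktop. It is plugged into a second socket of the same kind.
- dish: White square weighing dish, open at the top, fixed to the worktop: 62 by 62 mm outside, 56 by 56 mm inside, rim 12 mm high, floor 2 mm thick. Origin: centre of its underside, z up. The relay standing in it on its blades has its origin 69 mm above the dish's origin.
Things that resemble listed ones, but are neither listed nor needed, are in the scene too. Leave any blue or orange look-alike of the relay_tall alone. Leave any turquoise look-alike of the socket alone.

How it is judged:
By the outcome, as a careful person would: the job done as asked, in the order asked, and still so for the second after the job is handed in, with the robot touching nothing.
It also fails if it takes over 42 s, if anything falls off the work surface, if the arm or the gripper's body presses on something with over 40 N, if the wrist force passes 120 N, or if a joint passes its speed limit or range.

## Robot

A 6-joint arm with a two-finger parallel gripper is mounted at the origin on a cart in front of the work surface, level with it; the furniture and walls round the work are solid. World frame = base frame: x ahead of the robot, y to its left, z up, the work surface at z = 0. Lengths are in m, angles in rad, forces in N, time in s.
With the tool pointing down it reaches from about 0.3 to 0.775 m from the base axis. Payload 14.6 kg.
Tool frame: the origin (TCP) lies at the very end of the fingers, on their centre line; the grasp point (between the pads) lies 19 mm behind it (ctrl.hold_point_z is the distance from the TCP to the grasp point, in m); x points along the fingers, y is the direction in which the jaws open and shut, and the axes are right-handed (so a half turn about x gives the same grasp; the last joint's range is limited). The gripper opens to 94 mm and grips with 3 to 60 N. Pads are 16 mm wide; open, the fingers measure 119 mm over their backs; the gripper's body (75 mm by 177 mm) begins 78 mm behind the grasp point.
Start: joints at [-1.275, 0.3, 1.521, -0, 1.321, -0.067], TCP at [0.195, -0.514, 0.205] pointing down, gripper open.
Joint ranges: [-3.03, 3.03], [-0.79, 2.21], [0.23, 2.52], [-1.04, 4.18], [0, 3.07], [-2.55, 2.55]. Speed limits (rad/s): [2.22, 2.22, 2.57, 3.14, 3.14, 3.14].

## Interface

Orientations are given as [roll, pitch, yaw] about the fixed x, y, z axes, in that order (R = Rz(yaw) Ry(pitch) Rx(roll)).
In Python, from station import get_obs, camera, ticket, ctrl gives the robot as it stands.
- The arm moves only by the tool step_arm, never from a script. Its argument "motion" is a list that holds one entry, the list of rows, each a list of 6 numbers: the shift along the tool's x, y, z in m, then the turn, a rotation vector about the tool's x, y, z in degrees. A call has 1 to 12 rows; each row shifts and turns the commanded pose from where the row before left it, along the tool's axes as they then stand; what a row does not reach is not made up. A row lasts 1/8 s, in which the tool goes at most 62.5 mm and 10.7 degrees, less where a joint would pass 70% of its speed; a pose out of reach is approached as far as the arm can. A call is refused whole if a number of a shift passes 0.0625 or a number of a turn 10.7, either way. A call with a gripper value outside its range is refused whole. "fingers" is the finger opening in m, from 0 to 0.094, set as the call begins (left out, the last holds). The fingers move at their own pace and stop on an object; "squeeze" is the grip in N (left out, the last holds). Time passes only in rows, so rows that do not move let the fingers close. It gives the time, the measured TCP pose, the force and the opening at its end, in the units of the state.
- get_obs(): the state, without advancing time (a new reading comes with each control period).
- camera(name): name is "side" or "top"; returns a dict with "pixels" (384x512x3 uint8, red, green, blue), "fx", "fy", "cx", "cy" (pixels), "extrinsics" (4x4, takes a point from world to camera coordinates). Camera axes: x right, y up, looking along -z (the intrinsics and any distortion apply to the point x, -y, -z); pixel columns grow to the right and rows downward; lengths in m; the calibration is good to about 2 mm. A picture is of the moment at which its call begins. There is no depth.
- ticket.hand_in(): hands the job in, once; it reports no verdict.
The state is a dict: "time_s": time; "qpos": joint angles; "joint_vel": joint speeds; "tau": joint torques, N m; "ee_pos": TCP position; "eef_rot": TCP orientation; "force": force on the tool from outside, world axes, zero at the start; "moment": the same for the moment, N m; "grip_width": finger opening in m.
Only numpy, scipy, OpenCV 4.12 (cv2) and the standard library are available. Lean on these libraries where they do the work, as an engineer would, in place of code of your own. Each camera call takes 0.05 s, during which the arm holds its last target.

## Working session

There is one attempt and no reset: what is moved stays moved. The work goes in short steps, Python scripts to look and compute and a tool call to move; the robot and the scene stay as the last step left them, time stands still between calls to the robot, and variables do not carry over. Pictures are saved under pics/ and viewed, and the job is handed in when it is done.

Besides the shell and the picture viewer there is one more tool, called after ">>>" by a JSON object that holds its "method" and its "body". step_arm: Moves the arm, as the interface text tells. Its arguments: {"type":"object","properties":{"motion":{"type":"array","items":{"type":"array","items":{"type":"array","items":{"type":"number"}}}},"fingers":{"type":"number"},"squeeze":{"type":"number"}},"required":["motion"]}

```bash
mkdir -p pics; ls; python3 - <<'E'
from station import get_obs,camera,ctrl
import cv2,numpy as np
print(get_obs(), ctrl.hold_point_z)
for n in("side","top"):
    c=camera(n); np.savez(f"pics/{n}0.npz",**c)
    cv2.imwrite(f"pics/{n}0.png",c["pixels"][:,:,::-1]); print(n,c["fx"],c["fy"],c["cx"],c["cy"],c["extrinsics"],[k for k in c])
E
```

```text
pics
{'time_s': 0.0, 'qpos': array([-1.27457244e+00,  3.00461526e-01,  1.52156706e+00,  7.85589216e-06,
        1.32070420e+00, -6.66204045e-02]), 'joint_vel': array([ 3.17488767e-04,  2.07762833e-03, -1.89282803e-03,  3.79619335e-05,
        3.79994616e-04, -9.07582561e-05]), 'tau': array([ 4.75519064e-04, -5.31800258e+01, -3.52735448e+01,  7.08381878e-02,
        2.43471900e-02, -7.94763287e-05]), 'ee_pos': array([ 0.19512731, -0.51394695,  0.20489751]), 'eef_rot': array([-1.64409062,  1.56965616,  1.86034438]), 'force': array([-0.36583508, -1.08161214, -0.88764827]), 'moment': array([ 0.01634662, -0.01601223, -0.0226718 ]), 'grip_width': 0.09417968202702241} 0.0188
side 346.4224101079299 346.4224101079299 246.49354509980105 193.27637257760864 [[-0.94389906 -0.33018997 -0.00539945  0.41748048]
 [ 0.18847495 -0.55206664  0.81221894 -0.18610095]
 [-0.27116741  0.76563503  0.58332772 -0.73918337]
 [ 0.          0.          0.          1.        ]] ['pixels', 'fx', 'fy', 'cx', 'cy', 'extrinsics']
top 460.4230472023984 460.4230472023984 257.3882663479145 189.6827849777898 [[-0.00399568 -0.99987789 -0.01510737 -0.0318803 ]
 [ 0.99789183 -0.00496544  0.06470884 -0.47623476]
 [-0.06477595 -0.01481697  0.99778982 -1.21070403]
 [ 0.          0.          0.          1.        ]] ['pixels', 'fx', 'fy', 'cx', 'cy', 'extrinsics']
```

View pics/top0.png

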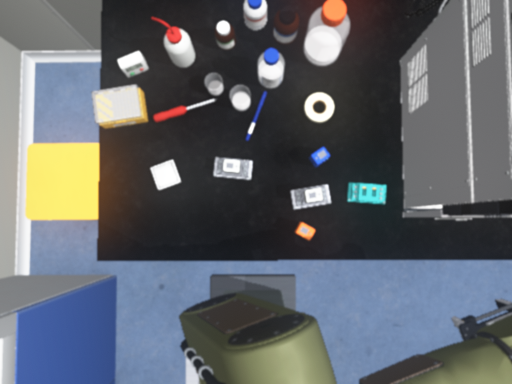

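View pics/side0.png

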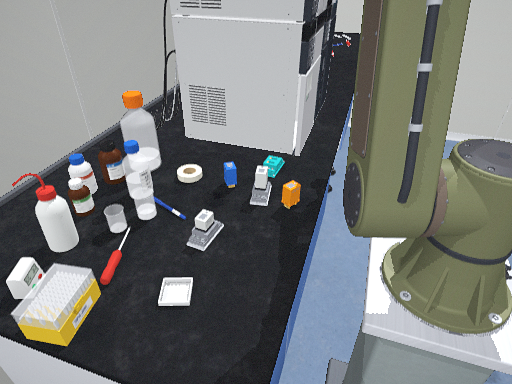

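The top view shows grey sockets with white relays at (233,168) and (311,197), and the dish at (165,175). The look-alikes are blue at (320,156), orange at (306,231) and turquoise at (367,193). In the side view the relays are at (261,180) and (205,220). I'll enlarge these areas.

```bash
python3 - <<'E'
import cv2
t=cv2.imread("pics/top0.png");s=cv2.imread("pics/side0.png")
cv2.imwrite("pics/ct.png",cv2.resize(t[140:245,145:345],None,fx=4,fy=4,interpolation=cv2.INTER_CUBIC))
cv2.imwrite("pics/cs.png",cv2.resize(s[145:315,150:310],None,fx=3.5,fy=3.5,interpolation=cv2.INTER_CUBIC))
E
```

```text
(no output)
```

View pics/ct.png

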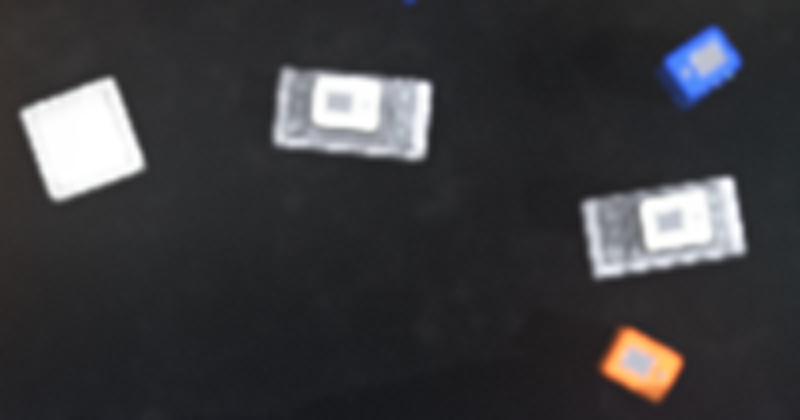

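View pics/cs.png

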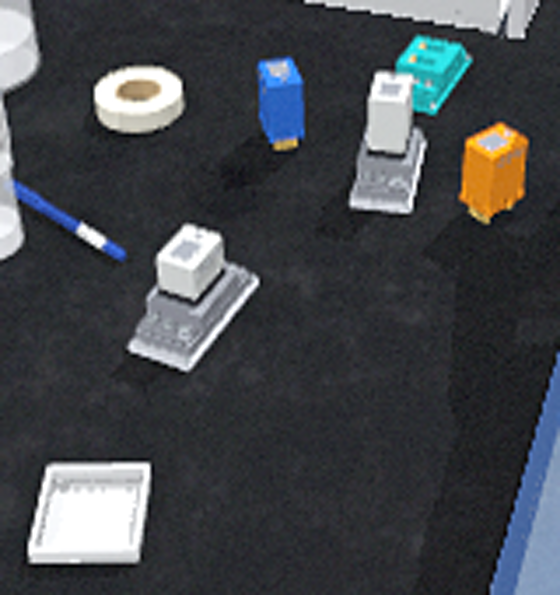

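```bash
python3 - <<'E'
import cv2
t=cv2.imread("pics/top0.png");s=cv2.imread("pics/side0.png")
cv2.imwrite("pics/ct2.png",cv2.resize(t[178:216,284:340],None,fx=14,fy=14,interpolation=cv2.INTER_CUBIC))
cv2.imwrite("pics/cs2.png",cv2.resize(s[160:210,240:290],None,fx=12,fy=12,interpolation=cv2.INTER_CUBIC))
cv2.imwrite("pics/ct3.png",cv2.resize(t[155:195,145:185],None,fx=14,fy=14,interpolation=cv2.INTER_CUBIC))
cv2.imwrite("pics/cs3.png",cv2.resize(s[270:312,150:200],None,fx=12,fy=12,interpolation=cv2.INTER_CUBIC))
E
```

```text
(no output)
```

View pics/ct2.png

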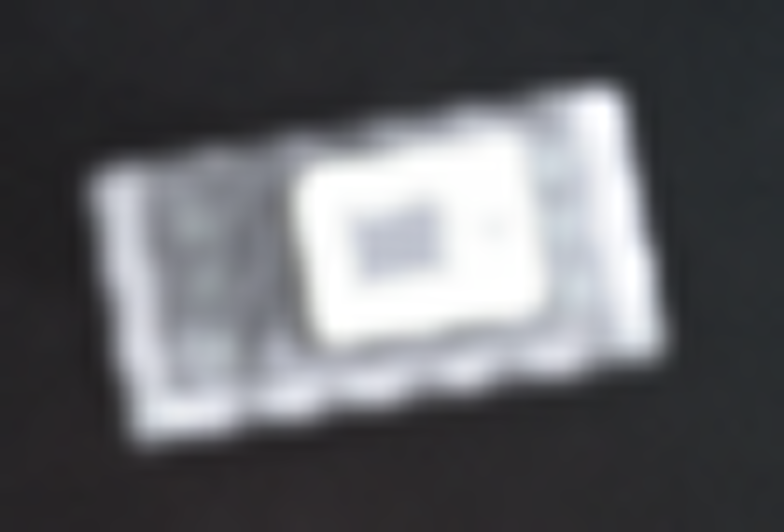

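View pics/cs2.png

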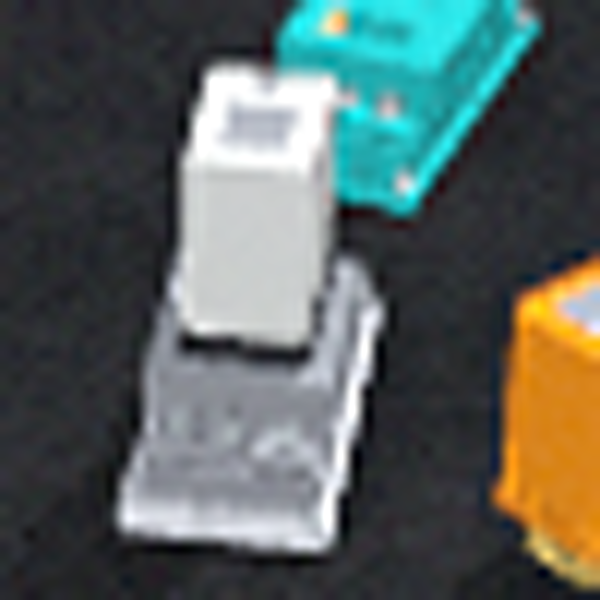

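View pics/ct3.png

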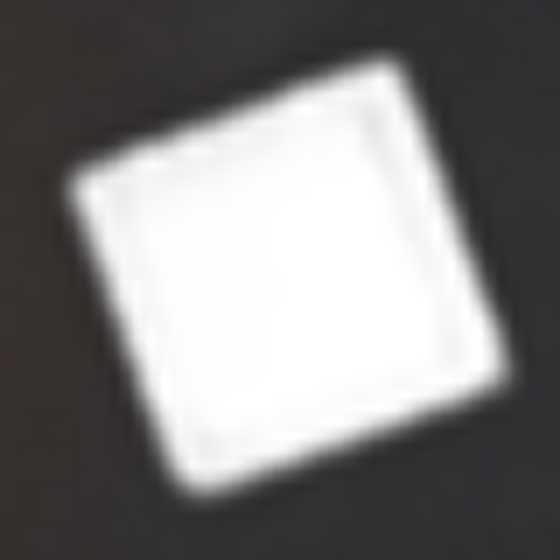

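View pics/cs3.png

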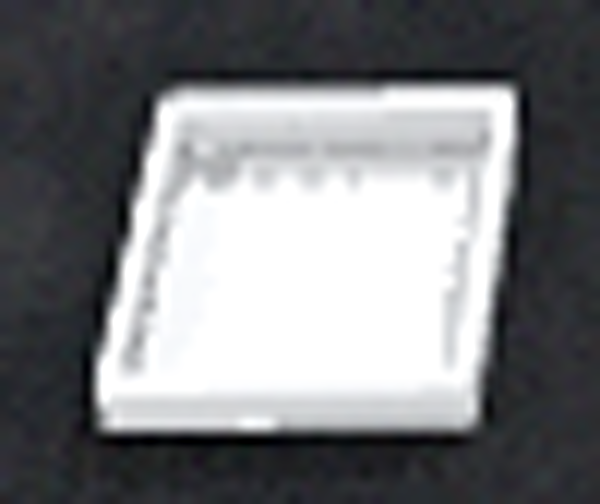

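```bash
cat > h.py <<'E'
import numpy as np
from scipy.optimize import least_squares
D={n:dict(np.load(f"pics/{n}0.npz")) for n in("top","side")}
def proj(n,P,d=None):
    d=d or D[n];P=np.atleast_2d(P);c=P@d["extrinsics"][:3,:3].T+d["extrinsics"][:3,3]
    return np.c_[d["fx"]*c[:,0]/-c[:,2]+d["cx"],d["fy"]*-c[:,1]/-c[:,2]+d["cy"]]
def un(p,s,o): return (np.array(p,float)+.5)/s-.5+np.array(o)
S=np.array([[1,1],[1,-1],[-1,-1],[-1,1]])
def fit(obs,x0):
    def pts(v,hx,hy,z,k):
        c,s=np.cos(v[2]),np.sin(v[2]);L=S[:k]*[hx,hy]
        return np.c_[v[0]+c*L[:,0]-s*L[:,1],v[1]+s*L[:,0]+c*L[:,1],np.full(k,z)]
    f=lambda v:np.concatenate([(proj(n,pts(v,hx,hy,z,4))-uv).ravel() for n,uv,hx,hy,z in obs])
    r=least_squares(f,x0,loss='soft_l1'); return r.x,f(r.x)
E
python3 - <<'E'
from h import *
np.set_printoptions(precision=4,suppress=True)
a=("top",un([(295,178),(527,137),(545,315),(322,350)],14,(284,178)),.015,.02,.085)
b=("side",un([(187,165),(205,68),(335,80),(330,175)],12,(240,160)),.015,.02,.085)
c=("top",un([(92,170),(622,85),(662,355),(140,445)],14,(284,178)),.025,.05,.004)
for o in([a],[b],[c],[a,b,c]):
    x,r=fit(o,[.4,-.15,.1]);print("relay",x[:2],np.degrees(x[2]),r.round(1))
d=("top",un([(72,185),(395,55),(510,378),(195,495)],14,(145,155)),.031,.031,.012)
e=("side",un([(100,400),(165,92),(515,92),(478,400)],12,(150,270)),.031,.031,.012)
for o in([d],[e],[d,e]):
    x,r=fit(o,[.45,.2,.3]);print("dish",x[:2],np.degrees(x[2]),r.round(1))
for n in D: E=D[n]["extrinsics"];print(-E[:3,:3].T@E[:3,3])
E
```

```text
relay [ 0.4574 -0.176 ] 8.220053444241437 [ 0.3  0.1 -0.5  0.6  0.1 -0.2  0.2 -0.4]
relay [ 0.4585 -0.1723] 13.114525883962877 [ 0.3 -0.   0.1  0.4  0.  -0.1 -0.4 -0.3]
relay [ 0.4582 -0.1764] 8.970724118519156 [ 0.5  0.5 -0.5  0.6 -0.2 -0.3  0.2 -0.8]
relay [ 0.4581 -0.1756] 9.318400195231025 [ 0.  -0.1 -0.8  0.2  0.  -0.7  0.2 -0.5  0.4 -0.8  1.1 -0.3  0.9 -0.4
 -0.5 -0.7  0.2  0.6 -0.9  0.5 -0.4 -0.4 -0.  -0.6]
dish [0.5184 0.2124] 20.733828398342528 [ 1.1  0.1 -0.4  1.2 -0.6 -0.4  0.2 -0.5]
dish [0.5201 0.2151] 20.181227745124932 [-0.1 -0.3  0.1  0.8  0.2  0.4 -0.1 -0.8]
dish [0.5198 0.2142] 20.535957024189575 [ 0.4 -0.4 -1.   0.7 -1.3 -0.9 -0.5 -1.1  0.3 -0.5  0.3  0.6  0.5  0.
  0.3 -1.2]
[ 0.3967 -0.0522  1.2384]
[0.2287 0.6011 0.5846]
```

```bash
cat >> h.py <<'E'
from scipy.spatial.transform import Rotation as Ro
def rows(p0,R0,p1,R1,n):
    """equal world steps from pose 0 to 1, expressed as tool rows"""
    rv=(R0.inv()*R1).as_rotvec(); out=[];R=R0
    for i in range(n):
        out.append(np.r_[R.inv().apply((np.array(p1)-p0)/n),np.degrees(rv/n)].round(4)); R=R*Ro.from_rotvec(rv/n)
    return out
def tool(yaw,lean=0,flip=1):
    # tool x down, tool y = flip*relay y ; lean>0 = left (top to +y)
    c,s=np.cos(yaw),np.sin(yaw)
    X=np.array([0,0,-1.]);Y=flip*np.array([-s,c,0]);Z=np.cross(X,Y)
    R=Ro.from_matrix(np.c_[X,Y,Z]); return Ro.from_rotvec(-lean*np.array([c,s,0]))*R
def cur():
    from station import get_obs
    o=get_obs(); return o,o["ee_pos"],Ro.from_euler("xyz",o["eef_rot"])
E
python3 - <<'E'
from h import *
np.set_printoptions(precision=4,suppress=True)
o,p,R=cur(); print(R.as_matrix())
for f in(1,-1): print(f,np.degrees((R.inv()*tool(np.radians(9.2),0,f)).as_rotvec()))
a=[.31,-.2,.205];b=[.458,-.1755,.16]
print(rows(p,R,a,R,8)[0],rows(a,R,b,R,4)[0])
# blue/orange/turquoise rough positions
E
```

```text
[[-0.0003  0.3548 -0.9349]
 [ 0.001  -0.9349 -0.3548]
 [-1.     -0.0011 -0.0001]]
1 [-168.416    -0.0894    0.0034]
-1 [11.5839  0.0023  0.0606]
[ 0.     -0.0316 -0.0274  0.      0.      0.    ] [ 0.0112  0.0074 -0.0368  0.      0.      0.    ]
```

The relay to pull is the tall white-housed one at top (311,197), side (261,180). It is clearly higher than the one at side (205,220), and the blue, orange and turquoise parts are the ones to leave alone. Next I move above it.

>>> {"method": "step_arm", "body": {"motion": [[[0,-0.0316,-0.0274,0,0,0],[0,-0.0316,-0.0274,0,0,0],[0,-0.0316,-0.0274,0,0,0],[0,-0.0316,-0.0274,0,0,0],[0,-0.0316,-0.0274,0,0,0],[0,-0.0316,-0.0274,0,0,0],[0,-0.0316,-0.0274,0,0,0],[0,-0.0316,-0.0274,0,0,0],[0.011,0.0074,-0.0368,0,0,0],[0.011,0.0074,-0.0368,0,0,0],[0.011,0.0074,-0.0368,0,0,0],[0.011,0.0074,-0.0368,0,0,0]]], "fingers": 0.08, "squeeze": 20}}

```text
time_s: 1.6
ee_pos: [0.4596, -0.1751, 0.1608]
eef_rot: [-0.721, 1.57, 2.783]
force: [-0.9, -0.6, 0.5]
grip_width: 0.0799
```

>>> {"method": "step_arm", "body": {"motion": [[[0,0,0,5.8,0,0],[0,0,0,5.8,0,0],[0,0,0,0,0,0],[0,0,0,0,0,0]]]}}

```text
time_s: 2.1
ee_pos: [0.4585, -0.1755, 0.1614]
eef_rot: [-0.989, 1.571, 2.315]
force: [0.9, -0.0, -1.0]
grip_width: 0.0797
```

```bash
python3 - <<'E'
from h import *
from station import camera
import cv2
np.set_printoptions(precision=4,suppress=True)
o,p,R=cur(); print(o["time_s"],p,R.as_matrix(),o["qpos"],o["force"])
T=tool(np.radians(9.2),0,-1)
print(rows(p,R,[.458,-.1755,.10],T,1))
for n in("side","top"):
    c=camera(n);im=c["pixels"][:,:,::-1]
    cv2.imwrite(f"pics/{n}1.png",cv2.resize(im[110:220,190:330],None,fx=5,fy=5,interpolation=cv2.INTER_CUBIC) if n=="side" else im)
E
```

```text
2.1 [ 0.4585 -0.1755  0.1614] [[-0.0001  0.1618 -0.9868]
 [ 0.0001 -0.9868 -0.1618]
 [-1.     -0.0001  0.0001]] [-0.4402  0.2116  1.739   0.      1.1911  0.9681] [ 0.8917 -0.042  -0.9766]
[array([ 0.0614, -0.0001,  0.0004,  0.1089,  0.0031,  0.0047])]
```

View pics/side1.png

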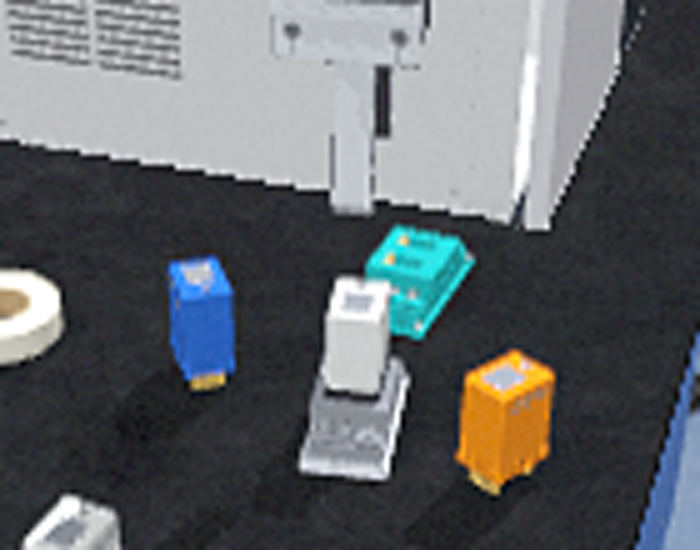

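The fingers are directly above the tall white relay (crop 355,330). The blue (200,320) and orange (505,420) parts are clear of the path. Now down and grip.

>>> {"method": "step_arm", "body": {"motion": [[[0.03,0,0,0,0,0],[0.03,0,0,0,0,0],[0.03,0,0,0,0,0],[0.015,0,0,0,0,0],[0.01,0,0,0,0,0],[0,0,0,0,0,0],[0,0,0,0,0,0]]]}}

```text
time_s: 3.08
ee_pos: [0.459, -0.1757, 0.0473]
eef_rot: [2.551, 1.569, -0.43]
force: [0.5, 0.5, 0.6]
grip_width: 0.08
```

>>> {"method": "step_arm", "body": {"motion": [[[0,0,0,0,0,0],[0,0,0,0,0,0],[0,0,0,0,0,0],[0,0,0,0,0,0]]], "fingers": 0.05}}

```text
time_s: 3.58
ee_pos: [0.4585, -0.1755, 0.0465]
eef_rot: [2.789, 1.571, -0.192]
force: [-0.3, 0.3, -0.8]
grip_width: 0.0499
```

```bash
python3 - <<'E'
from h import *
from station import camera
import cv2
np.set_printoptions(precision=4,suppress=True)
o,p,R=cur(); print(o["time_s"],p,o["force"],o["moment"],o["grip_width"])
c=camera("side");im=c["pixels"][:,:,::-1]
cv2.imwrite("pics/side2.png",cv2.resize(im[120:220,210:310],None,fx=6,fy=6,interpolation=cv2.INTER_CUBIC))
E
```

```text
3.575 [ 0.4585 -0.1755  0.0465] [-0.2572  0.3359 -0.8347] [ 0.024   0.0066 -0.0033] 0.049854331436761934
```

View pics/side2.png

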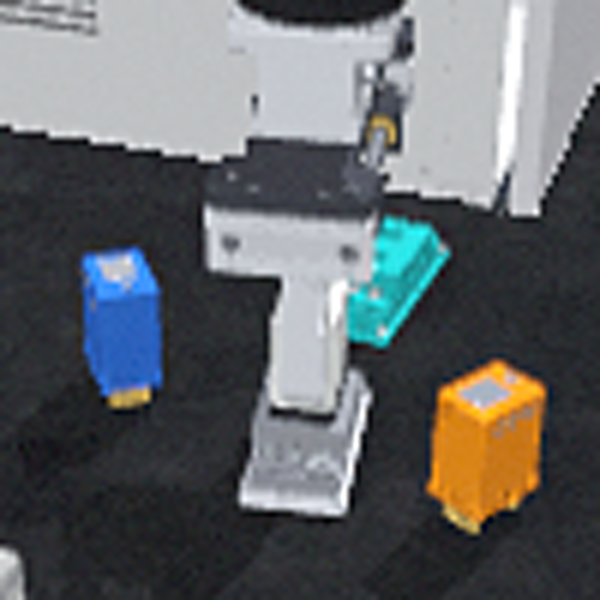

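The finger stands in front of the relay (crop 308,345) and its tip is above the socket. Now grip.

>>> {"method": "step_arm", "body": {"motion": [[[0,0,0,0,0,0],[0,0,0,0,0,0],[0,0,0,0,0,0],[0,0,0,0,0,0]]], "fingers": 0.03, "squeeze": 40}}

```text
time_s: 4.12
ee_pos: [0.4585, -0.1755, 0.0464]
eef_rot: [0.493, 1.571, -2.489]
force: [-0.6, -0.3, -0.5]
grip_width: 0.0396
```

```bash
python3 - <<'E'
from h import *
np.set_printoptions(precision=4,suppress=True)
o,p,R=cur(); print(o["time_s"],p,o["force"],o["moment"],o["grip_width"])
# lean rows: tool coords, rotate about pivots. local (y,z) TCP=(0,.0465)
for nm,sg in(("left",1),("right",-1)):
    prev=0
    py=.020*sg
    def pos(a): # lean angle a (rad, + = left): y' = y cos + z sin ; z' = -y sin + z cos
        y,z=-py,.0465-.030
        return np.array([py+y*np.cos(a)+z*np.sin(a), .030-y*np.sin(a)+z*np.cos(a)])
    for d in range(0,8):
        a,b=np.radians(sg*d),np.radians(sg*(d+1)); D_=pos(b)-pos(a)
        # tool x dir in (y,z) when leaned a: (-sin a,-cos a) ; tool y = -relay y: (-cos a, sin a)
        print(nm,d+1,(1e3*np.array([D_@[-np.sin(a),-np.cos(a)],D_@[-np.cos(a),np.sin(a)]])).round(3),"rotz",sg,(1e3*(pos(b)-[0,.0465])).round(2))
E
```

```text
4.125 [ 0.4585 -0.1755  0.0464] [-0.5704 -0.3064 -0.4915] [-0.1134  0.0243 -0.0305] 0.03960706553006364
left 1 [-0.347 -0.291] rotz 1 [0.29 0.35]
left 2 [-0.347 -0.291] rotz 1 [0.59 0.69]
left 3 [-0.347 -0.291] rotz 1 [0.89 1.02]
left 4 [-0.347 -0.291] rotz 1 [1.2  1.35]
left 5 [-0.347 -0.291] rotz 1 [1.51 1.68]
left 6 [-0.347 -0.291] rotz 1 [1.83 2.  ]
left 7 [-0.347 -0.291] rotz 1 [2.16 2.31]
left 8 [-0.347 -0.291] rotz 1 [2.49 2.62]
right 1 [-0.347  0.291] rotz -1 [-0.29  0.35]
right 2 [-0.347  0.291] rotz -1 [-0.59  0.69]
right 3 [-0.347  0.291] rotz -1 [-0.89  1.02]
right 4 [-0.347  0.291] rotz -1 [-1.2   1.35]
right 5 [-0.347  0.291] rotz -1 [-1.51  1.68]
right 6 [-0.347  0.291] rotz -1 [-1.83  2.  ]
right 7 [-0.347  0.291] rotz -1 [-2.16  2.31]
right 8 [-0.347  0.291] rotz -1 [-2.49  2.62]
```

Gripped at 39.6 mm with negligible force. Now I lean left, stopping part-way to check.

>>> {"method": "step_arm", "body": {"motion": [[[-0.00035,-0.00029,0,0,0,1],[-0.00035,-0.00029,0,0,0,1],[-0.00035,-0.00029,0,0,0,1],[-0.00035,-0.00029,0,0,0,1],[0,0,0,0,0,0]]]}}

```text
time_s: 4.75
ee_pos: [0.4583, -0.1743, 0.0477]
eef_rot: [1.568, 1.5, -1.412]
force: [2.4, -4.0, -8.1]
grip_width: 0.0398
```

```bash
cat > st.py <<'E'
from h import *
np.set_printoptions(precision=4,suppress=True)
o,p,R=cur(); yaw=np.radians(9.3); c,s=np.cos(yaw),np.sin(yaw)
X=R.as_matrix()[:,0]; ydir=np.array([-s,c,0])
print(o["time_s"],p,"F",o["force"],"M",o["moment"],o["grip_width"],"lean left deg",np.degrees(np.arctan2(-X@ydir,-X[2])))
E
python3 st.py
```

```text
4.75 [ 0.4583 -0.1743  0.0477] F [ 2.4068 -3.9708 -8.0617] M [-0.595  -0.4695 -0.0689] 0.039816087783497815 lean left deg 4.051080084106909
```

>>> {"method": "step_arm", "body": {"motion": [[[-0.00035,-0.00029,0,0,0,1],[-0.00035,-0.00029,0,0,0,1],[-0.00035,-0.00029,0,0,0,1],[-0.00017,-0.00015,0,0,0,0.5],[0,0,0,0,0,0],[0,0,0,0,0,0]]]}}

```text
time_s: 5.5
ee_pos: [0.458, -0.1731, 0.0488]
eef_rot: [1.569, 1.439, -1.412]
force: [3.7, -2.7, -10.6]
grip_width: 0.0399
```

```bash
python3 st.py; python3 - <<'E'
from station import camera
import cv2
c=camera("side");im=c["pixels"][:,:,::-1]
cv2.imwrite("pics/side3.png",cv2.resize(im[120:220,210:310],None,fx=6,fy=6,interpolation=cv2.INTER_CUBIC))
E
```

```text
5.5 [ 0.458  -0.1731  0.0488] F [  3.7181  -2.6843 -10.6068] M [-0.2692 -0.5866 -0.0102] 0.03987128054183367 lean left deg 7.528208009274731
```

View pics/side3.png

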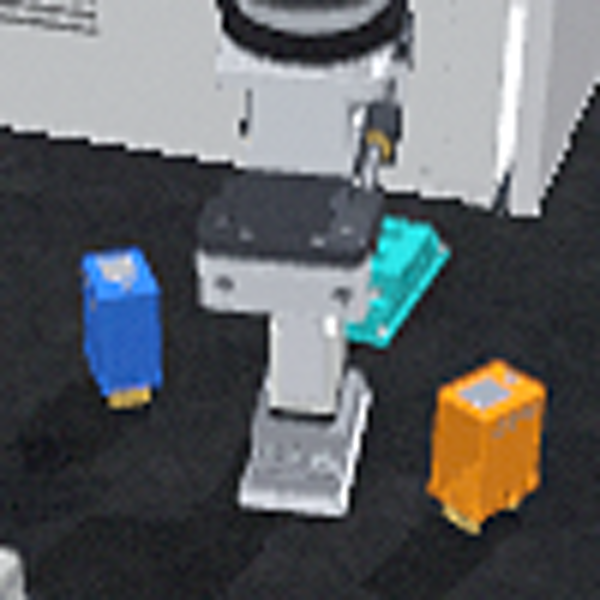

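The relay leans about 7.5° left (finger at crop 305,365) and the socket stays put. Now back upright and over to the right.

>>> {"method": "step_arm", "body": {"motion": [[[0.00052,0.00044,0,0,0,-1.5],[0.00052,0.00044,0,0,0,-1.5],[0.00052,0.00044,0,0,0,-1.5],[0.00052,0.00044,0,0,0,-1.5],[0.00052,0.00044,0,0,0,-1.5],[0,0,0,0,0,0]]]}}

```text
time_s: 6.3
ee_pos: [0.4587, -0.176, 0.0474]
eef_rot: [-1.987, 1.569, 1.314]
force: [-5.3, -0.5, 10.3]
grip_width: 0.0396
```

```bash
python3 st.py
```

```text
6.3 [ 0.4587 -0.176   0.0474] F [-5.2811 -0.5127 10.2617] M [ 0.088   1.012  -0.0675] 0.03955005665244316 lean left deg -0.07583824877356617
```

>>> {"method": "step_arm", "body": {"motion": [[[-0.00035,0.00029,0,0,0,-1],[-0.00035,0.00029,0,0,0,-1],[-0.00035,0.00029,0,0,0,-1],[-0.00035,0.00029,0,0,0,-1],[0,0,0,0,0,0]]]}}

```text
time_s: 6.92
ee_pos: [0.4587, -0.177, 0.0477]
eef_rot: [-1.571, 1.501, 1.731]
force: [-0.1, -3.9, -5.6]
grip_width: 0.0397
```

```bash
python3 st.py
```

```text
6.925 [ 0.4587 -0.177   0.0477] F [-0.0735 -3.914  -5.5732] M [-1.3245 -0.1464 -0.0509] 0.03967082487663462 lean left deg -4.023279292973702
```

>>> {"method": "step_arm", "body": {"motion": [[[-0.00035,0.00029,0,0,0,-1],[-0.00035,0.00029,0,0,0,-1],[-0.00035,0.00029,0,0,0,-1],[-0.00017,0.00015,0,0,0,-0.5],[0,0,0,0,0,0],[0,0,0,0,0,0]]]}}

```text
time_s: 7.68
ee_pos: [0.4589, -0.178, 0.0487]
eef_rot: [-1.57, 1.44, 1.732]
force: [1.3, -5.0, -8.7]
grip_width: 0.0393
```

```bash
python3 st.py
```

```text
7.675 [ 0.4589 -0.178   0.0487] F [ 1.3308 -5.0128 -8.7359] M [-1.7799 -0.3048 -0.0133] 0.03933226764944097 lean left deg -7.475383968525495
```

```bash
python3 - <<'E'
from station import camera
import cv2
c=camera("side");im=c["pixels"][:,:,::-1]
cv2.imwrite("pics/side4.png",cv2.resize(im[140:220,220:300],None,fx=7,fy=7,interpolation=cv2.INTER_CUBIC))
E
```

```text
(no output)
```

View pics/side4.png

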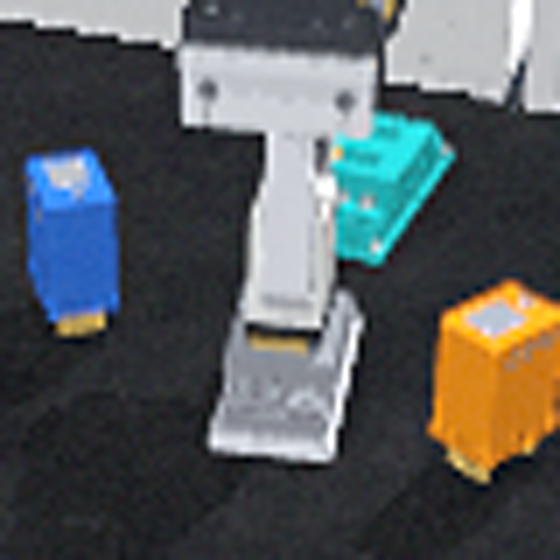

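>>> {"method": "step_arm", "body": {"motion": [[[0.00052,-0.00044,0,0,0,1.5],[0.00052,-0.00044,0,0,0,1.5],[0.00052,-0.00044,0,0,0,1.5],[0.00052,-0.00044,0,0,0,1.5],[0.00052,-0.00044,0,0,0,1.5],[0,0,0,0,0,0]]]}}

```text
time_s: 8.48
ee_pos: [0.4585, -0.175, 0.0473]
eef_rot: [1.743, 1.569, -1.237]
force: [-4.5, -1.3, 9.0]
grip_width: 0.04
```

```bash
python3 st.py
```

```text
8.475 [ 0.4585 -0.175   0.0473] F [-4.4513 -1.2708  9.0281] M [-0.2969  0.9998 -0.0745] 0.03999629616987319 lean left deg 0.08273308709375064
```

In that view the relay leaned about 7.5° right, with the front blade's brass showing at crop (278,345), so the rocking works. Next is a second, walking rock: on each return to upright I keep the height gained.

>>> {"method": "step_arm", "body": {"motion": [[[-0.00052,-0.00044,0,0,0,1.5],[-0.00052,-0.00044,0,0,0,1.5],[-0.00052,-0.00044,0,0,0,1.5],[-0.00052,-0.00044,0,0,0,1.5],[-0.00052,-0.00044,0,0,0,1.5],[0,0,0,0,0,0]]]}}

```text
time_s: 9.22
ee_pos: [0.458, -0.1728, 0.0488]
eef_rot: [1.568, 1.44, -1.413]
force: [2.1, 2.7, -10.0]
grip_width: 0.0395
```

```bash
python3 st.py
```

```text
9.225 [ 0.458  -0.1728  0.0488] F [  2.0772   2.674  -10.0484] M [ 0.8063 -0.4351  0.0117] 0.03948316770862197 lean left deg 7.515426874299213
```

>>> {"method": "step_arm", "body": {"motion": [[[0,0.00044,0,0,0,-1.5],[0,0.00044,0,0,0,-1.5],[0,0.00044,0,0,0,-1.5],[0,0.00044,0,0,0,-1.5],[0,0.00044,0,0,0,-1.5],[0,0,0,0,0,0]]]}}

```text
time_s: 9.98
ee_pos: [0.4586, -0.1758, 0.0494]
eef_rot: [-2.11, 1.57, 1.192]
force: [-1.5, -0.4, 1.3]
grip_width: 0.0397
```

```bash
python3 st.py
```

```text
9.975 [ 0.4586 -0.1758  0.0494] F [-1.4546 -0.3701  1.2876] M [-0.0735  0.4263 -0.0183] 0.039689250616234226 lean left deg -0.01648576020759353
```

>>> {"method": "step_arm", "body": {"motion": [[[-0.00052,0.00044,0,0,0,-1.5],[-0.00052,0.00044,0,0,0,-1.5],[-0.00052,0.00044,0,0,0,-1.5],[-0.00052,0.00044,0,0,0,-1.5],[0,0,0,0,0,0],[0,-0.00044,0,0,0,1.5],[0,-0.00044,0,0,0,1.5],[0,-0.00044,0,0,0,1.5],[0,-0.00044,0,0,0,1.5],[0,0,0,0,0,0]]]}}

```text
time_s: 11.22
ee_pos: [0.4585, -0.175, 0.0517]
eef_rot: [1.477, 1.57, -1.503]
force: [-3.3, 3.7, -0.4]
grip_width: 0.0397
```

```bash
python3 st.py
```

```text
11.225 [ 0.4585 -0.175   0.0517] F [-3.336   3.7184 -0.4461] M [ 0.8905  0.8821 -0.0753] 0.03971240521060086 lean left deg 0.0329568705441129
```

>>> {"method": "step_arm", "body": {"motion": [[[-0.001,0,0,0,0,0],[-0.001,0,0,0,0,0],[0,0,0,0,0,0]]]}}

```text
time_s: 11.6
ee_pos: [0.4583, -0.1751, 0.0523]
eef_rot: [-1.056, 1.569, 2.246]
force: [3.4, 2.9, -20.7]
grip_width: 0.0397
```

```bash
python3 st.py; python3 - <<'E'
from station import camera
import cv2
c=camera("side");im=c["pixels"][:,:,::-1]
cv2.imwrite("pics/side5.png",cv2.resize(im[140:220,220:300],None,fx=7,fy=7,interpolation=cv2.INTER_CUBIC))
E
```

```text
11.6 [ 0.4583 -0.1751  0.0523] F [  3.3611   2.877  -20.6847] M [ 0.8183 -0.8761  0.0489] 0.03970709589171212 lean left deg -0.07154462127103718
```

View pics/side5.png

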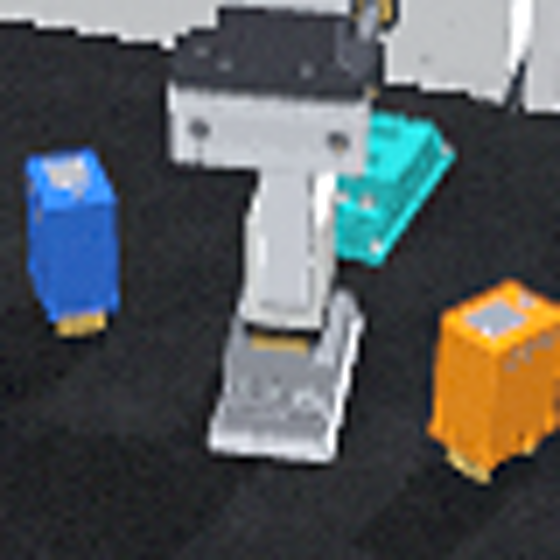

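Both blades are partly out, with brass showing at crop (280,343), but they still resist about 20 N. I keep walking it out with small leans.

>>> {"method": "step_arm", "body": {"motion": [[[-0.00052,-0.00044,0,0,0,1.5],[-0.00052,-0.00044,0,0,0,1.5],[-0.00052,-0.00044,0,0,0,1.5],[-0.00052,-0.00044,0,0,0,1.5],[0,0,0,0,0,0],[0,0.00044,0,0,0,-1.5],[0,0.00044,0,0,0,-1.5],[0,0.00044,0,0,0,-1.5],[0,0.00044,0,0,0,-1.5],[0,0,0,0,0,0]]]}}

```text
time_s: 12.9
ee_pos: [0.4601, -0.1767, 0.0573]
eef_rot: [2.949, 1.567, -0.033]
force: [-0.4, 0.6, 4.8]
grip_width: 0.0395
```

>>> {"method": "step_arm", "body": {"motion": [[[-0.00052,0.00044,0,0,0,-1.5],[-0.00052,0.00044,0,0,0,-1.5],[-0.00052,0.00044,0,0,0,-1.5],[-0.00052,0.00044,0,0,0,-1.5],[0,0,0,0,0,0],[0,-0.00044,0,0,0,1.5],[0,-0.00044,0,0,0,1.5],[0,-0.00044,0,0,0,1.5],[0,-0.00044,0,0,0,1.5],[0,0,0,0,0,0]]]}}

```text
time_s: 14.15
ee_pos: [0.4584, -0.175, 0.0574]
eef_rot: [0.461, 1.57, -2.52]
force: [3.1, 0.8, -0.9]
grip_width: 0.0399
```

```bash
python3 st.py; python3 - <<'E'
from station import camera
import cv2
c=camera("side");im=c["pixels"][:,:,::-1]
cv2.imwrite("pics/side6.png",cv2.resize(im[140:220,220:300],None,fx=7,fy=7,interpolation=cv2.INTER_CUBIC))
E
```

```text
14.15 [ 0.4584 -0.175   0.0574] F [ 3.0549  0.8218 -0.9399] M [ 0.0361 -0.4991  0.0247] 0.03990070341714443 lean left deg 0.010105130668506256
```

View pics/side6.png

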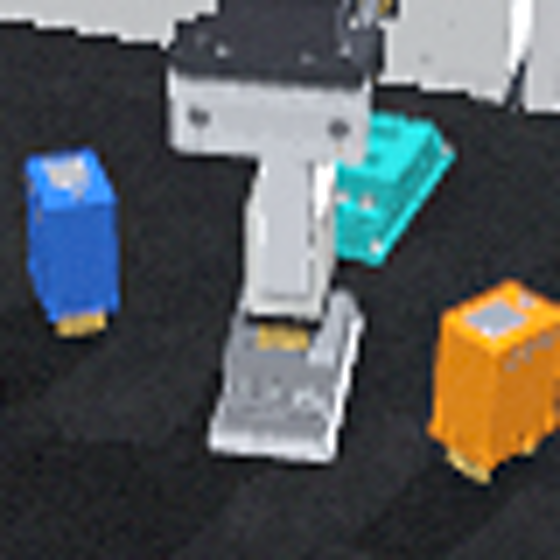

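About 11 mm of travel, with more brass visible at crop (282,337) and only about 3 N of force: it is loose. Now lift.

>>> {"method": "step_arm", "body": {"motion": [[[-0.002,0,0,0,0,0],[-0.003,0,0,0,0,0],[-0.005,0,0,0,0,0],[-0.01,0,0,0,0,0],[-0.02,0,0,0,0,0],[-0.03,0,0,0,0,0],[-0.03,0,0,0,0,0],[0,0,0,0,0,0]]]}}

```text
time_s: 15.2
ee_pos: [0.4593, -0.1758, 0.1599]
eef_rot: [2.548, 1.567, -0.433]
force: [0.4, -0.0, -1.7]
grip_width: 0.0397
```

```bash
python3 st.py; python3 - <<'E'
from h import *
np.set_printoptions(precision=4,suppress=True)
from station import camera
import cv2
o,p,R=cur()
a=[.5195,.214,p[2]]
for n in (10,12): print(rows(p,R,a,R,n)[0])
c=camera("side");im=c["pixels"][:,:,::-1]
cv2.imwrite("pics/side7.png",cv2.resize(im[100:220,200:320],None,fx=5,fy=5,interpolation=cv2.INTER_CUBIC))
for f in(1,-1): print(f,np.degrees((R.inv()*tool(np.radians(20.5),0,f)).as_rotvec()))
E
```

```text
15.2 [ 0.4593 -0.1758  0.1599] F [ 0.3558 -0.0376 -1.6611] M [ 0.0153 -0.0204  0.0062] 0.03970797025808018 lean left deg 0.13509217231995396
[-0.     -0.0375 -0.0122  0.      0.      0.    ]
[-0.     -0.0313 -0.0101  0.      0.      0.    ]
1 [168.6862  -0.2274   0.2744]
-1 [-11.3134  -0.1858  -0.154 ]
```

View pics/side7.png

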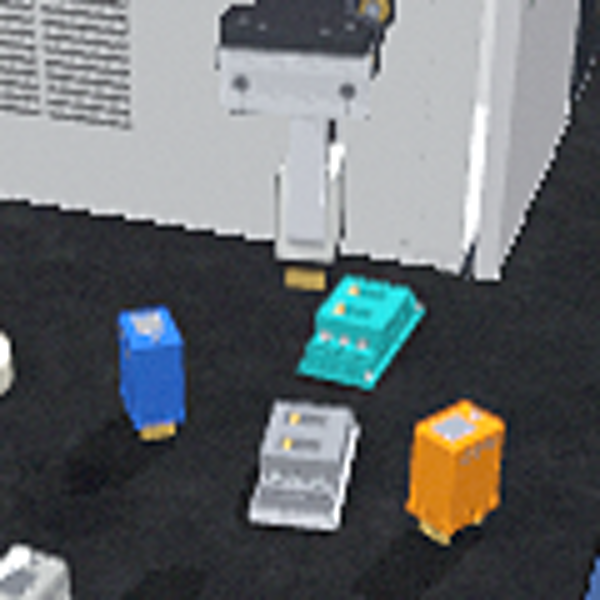

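The relay is held free of its socket with the blades showing at crop (305,278), and the socket is empty. Now carry it to the dish.

>>> {"method": "step_arm", "body": {"motion": [[[0,-0.0156,-0.005,0,0,0],[0,-0.0313,-0.0101,0,0,0],[0,-0.0313,-0.0101,0,0,0],[0,-0.0313,-0.0101,0,0,0],[0,-0.0313,-0.0101,0,0,0],[0,-0.0313,-0.0101,0,0,0],[0,-0.0313,-0.0101,0,0,0],[0,-0.0313,-0.0101,0,0,0],[0,-0.0313,-0.0101,0,0,0],[0,-0.0313,-0.0101,0,0,0],[0,-0.0313,-0.0101,0,0,0],[0,-0.0313,-0.0101,0,0,0]]]}}

```text
time_s: 16.75
ee_pos: [0.5147, 0.2002, 0.1563]
eef_rot: [0.098, 1.569, -2.883]
force: [0.5, -1.1, -1.3]
grip_width: 0.0399
```

>>> {"method": "step_arm", "body": {"motion": [[[0,-0.0156,-0.005,-3.7,0,0],[0,0,0,-3.8,0,0],[0,0,0,-3.8,0,0],[0,0,0,0,0,0],[0,0,0,0,0,0]]]}}

```text
time_s: 17.38
ee_pos: [0.5177, 0.2149, 0.1571]
eef_rot: [-0.097, 1.57, -2.882]
force: [0.6, -0.8, -0.6]
grip_width: 0.0397
```

```bash
python3 - <<'E'
from h import *
np.set_printoptions(precision=4,suppress=True)
from station import camera
import cv2
o,p,R=cur(); T=tool(np.radians(20.5),0,-1)
print(o["time_s"],p,o["force"],o["grip_width"],rows(p,R,[.5195,.214,p[2]],T,1))
for n in("side","top"):
    c=camera(n);im=c["pixels"][:,:,::-1]
    im=im[190:330,110:250] if n=="side" else im[130:230,110:230]
    cv2.imwrite(f"pics/{n}8.png",cv2.resize(im,None,fx=4.2,fy=4.2,interpolation=cv2.INTER_CUBIC))
E
```

```text
17.375 [0.5177 0.2149 0.1571] [ 0.641  -0.758  -0.6291] 0.03972792065998614 [array([-0.    ,  0.0015, -0.0014, -0.0819,  0.0545,  0.0053])]
```

View pics/side8.png

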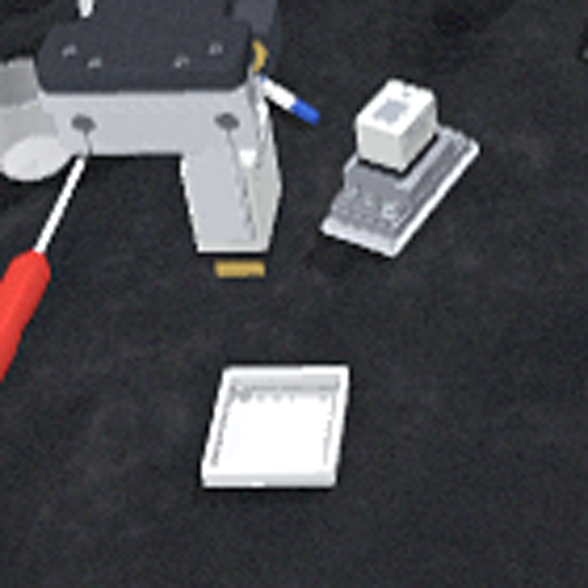

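The relay hangs upright over the dish (blade at crop 240,268, dish at 275,428). The low relay at (400,125) is untouched. I check the blade-tip height against the model.

```bash
python3 - <<'E'
from h import *
np.set_printoptions(precision=4,suppress=True)
o,p,R=cur(); y=np.radians(20.5);yd=np.array([-np.sin(y),np.cos(y),0])
for dz in(-.026,-.028,-.030,-.032,-.034): print(dz,proj("side",p+.0155*yd+[0,0,dz]))
print("obs",un([(216,274),(264,276)],4.2,(110,190)).mean(0))
E
```

```text
-0.026 [[167.5615 253.8169]]
-0.028 [[167.7143 254.6015]]
-0.03 [[167.8665 255.3832]]
-0.032 [[168.0182 256.1621]]
-0.034 [[168.1693 256.938 ]]
obs [166.7619 255.0952]
```

>>> {"method": "step_arm", "body": {"motion": [[[0.01,0.0015,-0.0014,0,0,0],[0.025,0,0,0,0,0],[0.025,0,0,0,0,0],[0.025,0,0,0,0,0],[0.02,0,0,0,0,0],[0.01,0,0,0,0,0],[0.004,0,0,0,0,0],[0,0,0,0,0,0],[0,0,0,0,0,0]]]}}

```text
time_s: 18.6
ee_pos: [0.5203, 0.2138, 0.0393]
eef_rot: [3.12, 1.57, 0.336]
force: [-0.3, 0.3, -0.8]
grip_width: 0.0396
```

```bash
python3 - <<'E'
from h import *
np.set_printoptions(precision=4,suppress=True)
from station import camera
import cv2
o,p,R=cur(); T=tool(np.radians(20.5),0,-1)
print(o["time_s"],p,o["force"],o["grip_width"],rows(p,R,[.5195,.214,p[2]],T,1))
c=camera("side");im=c["pixels"][:,:,::-1]
cv2.imwrite(f"pics/side9.png",cv2.resize(im[230:320,140:220],None,fx=6,fy=6,interpolation=cv2.INTER_CUBIC))
E
```

```text
18.6 [0.5203 0.2138 0.0393] [-0.2746  0.3192 -0.7969] 0.03959188794430581 [array([-0.    , -0.0005,  0.0007, -0.0143, -0.0631, -0.0014])]
```

View pics/side9.png

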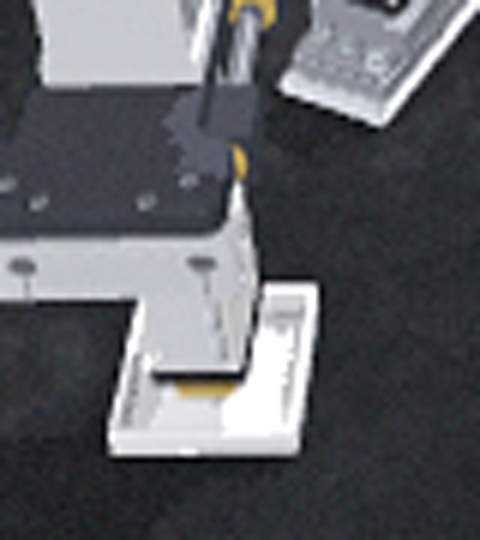

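The blades (crop 205,388) are inside the dish walls, about 8 mm above its floor. Now I creep down until contact.

>>> {"method": "step_arm", "body": {"motion": [[[0.003,0,0,0,0,0],[0.002,0,0,0,0,0],[0.001,0,0,0,0,0],[0,0,0,0,0,0]]]}}

```text
time_s: 19.15
ee_pos: [0.5199, 0.2137, 0.0325]
eef_rot: [-0.082, 1.571, -2.866]
force: [-0.3, -0.1, -0.6]
grip_width: 0.0398
```

>>> {"method": "step_arm", "body": {"motion": [[[0.0007,0,0,0,0,0],[0.0006,0,0,0,0,0],[0,0,0,0,0,0]]]}}

```text
time_s: 19.52
ee_pos: [0.5199, 0.2137, 0.0313]
eef_rot: [-0.122, 1.571, -2.906]
force: [-0.5, -0.4, -0.8]
grip_width: 0.0397
```

>>> {"method": "step_arm", "body": {"motion": [[[0.0006,0,0,0,0,0],[0.0006,0,0,0,0,0],[0,0,0,0,0,0]]]}}

```text
time_s: 19.9
ee_pos: [0.52, 0.2136, 0.0301]
eef_rot: [0.889, 1.571, -1.895]
force: [-0.1, -0.4, -0.7]
grip_width: 0.0397
```

>>> {"method": "step_arm", "body": {"motion": [[[0.0004,0,0,0,0,0],[0,0,0,0,0,0]]]}}

```text
time_s: 20.15
ee_pos: [0.52, 0.2137, 0.03]
eef_rot: [-2.997, 1.571, 0.503]
force: [-2.1, -1.7, 4.5]
grip_width: 0.0401
```

Contact at z = 0.030 (4.5 N). Release.

>>> {"method": "step_arm", "body": {"motion": [[[0,0,0,0,0,0],[0,0,0,0,0,0],[0,0,0,0,0,0],[0,0,0,0,0,0]]], "fingers": 0.06}}

```text
time_s: 20.65
ee_pos: [0.5199, 0.2137, 0.0297]
eef_rot: [-0.11, 1.571, -2.894]
force: [0.4, -1.0, -0.0]
grip_width: 0.0601
```

```bash
python3 - <<'E'
from station import camera,get_obs
import cv2
print(get_obs()["force"],get_obs()["grip_width"])
c=camera("side");im=c["pixels"][:,:,::-1]
cv2.imwrite(f"pics/side10.png",cv2.resize(im[230:320,140:220],None,fx=6,fy=6,interpolation=cv2.INTER_CUBIC))
E
```

```text
[ 0.44820696 -1.0454449  -0.04745662] 0.060123388222284704
```

View pics/side10.png

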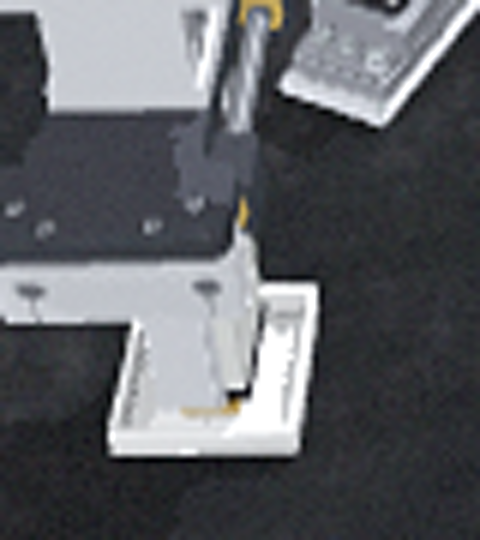

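The fingers are open and the relay stands in the dish (foot and blade at crop 235,400). I retreat straight up.

>>> {"method": "step_arm", "body": {"motion": [[[-0.005,0,0,0,0,0],[-0.02,0,0,0,0,0],[-0.03,0,0,0,0,0],[-0.03,0,0,0,0,0],[-0.04,0,0,0,0,0],[-0.04,0,0,0,0,0],[0,0,0,0,0,0],[0,0,0,0,0,0]]]}}

```text
time_s: 21.7
ee_pos: [0.5196, 0.2135, 0.194]
eef_rot: [-0.013, 1.57, -2.797]
force: [-0.8, -0.8, -0.2]
grip_width: 0.0603
```

```bash
python3 - <<'E'
from station import camera,get_obs
import cv2
print(get_obs()["time_s"],get_obs()["ee_pos"],get_obs()["force"])
for n in("side","top"):
    im=camera(n)["pixels"][:,:,::-1]
    cv2.imwrite(f"pics/{n}11.png",cv2.resize(im[150:320,140:320],None,fx=3.3,fy=3.3,interpolation=cv2.INTER_CUBIC) if n=="side" else im)
E
```

```text
21.7 [0.51961403 0.21354051 0.1940381 ] [-0.77883469 -0.80636846 -0.20457666]
```

View pics/side11.png

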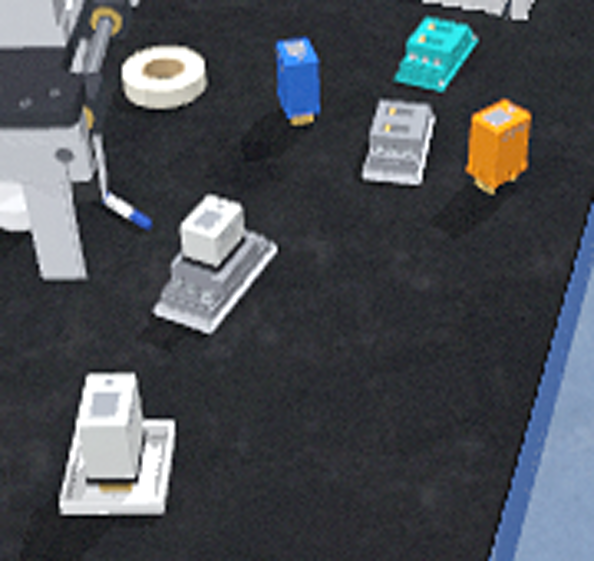

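The relay stands upright in the dish at crop (110,430). The low relay (213,230) is still plugged in, the tall relay's socket (400,140) is empty, and the look-alikes have not moved. The gripper is clear, so I hand in.

```bash
python3 -c "
from station import ticket;print(ticket.hand_in())"
```

```text
the job is handed in; nothing more can be done
None
```

The tall relay is out of its socket and standing upright on its blades in the white dish. I handed the job in at 21.7 s of the 42 s allowed.

- **Rocking:** I gripped the housing on its y faces at 40 N and leaned it 7.5° left, then 7.5° right. After that first pair it still held, so I repeated smaller left and right leans of 6° to 7.5°, letting it rise a little each time.
- **One check disagreed:** a 2 mm test pull partway through still met about 20 N, so I did one more pair of leans. The force then fell to about 3 N and I lifted it out.
- **Placing:** the blades touched the dish floor at about 4.5 N. I released the relay and moved the gripper straight up, clear of it.
- **Last picture:** the low relay is still plugged in, the tall relay's socket is empty, and the blue, orange and turquoise parts have not moved. I judged this from the side camera; I saved the last top-camera picture but did not view it.

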